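# Seat the top plate of a support jack on its pins

### The job

The aluminium top plate of the support jack lies askew across its two locating pins. Nudge it sideways with the fingertips, never lifting it, until both its holes drop over the pins and it lies flat on the deck, then move clear. Leave the glassware and the other things around it standing where they are.

Things in the scene. Friction and masses are not known exactly. Their poses are not given: they have to be found in the camera images.
- jack: low grey support jack, fixed. Origin on the bench under the midpoint of its two pins; x to its far side, y left, z up. Flat deck: top 75 mm above the bench, x -110 to +90, y -110 to +110 mm. The plate hides the pins at first (x = 0, y = +50 and -50); a short engraved black line at each side edge of the deck (x = 0, |y| 91 to 109) is in line with them. A knob is on the far side, below the deck
- top_plate: loose aluminium plate, 100 (x) by 150 (y) by 8 mm, about 0.35 kg, two 14 mm through holes at x = 0, y = +50 and -50; scribed line along its y centre line. Origin at the centre of its underside; axes as the jack's when seated. Starts 22-42 mm too near the robot, up to 15 mm off sideways, turned up to 0.15 rad, near edge on the deck, middle on the pin tips (leans 0.1 rad). A few newtons slide it
- pin_left (a point): foot of the left (+y) pin's axis, level with the deck's top. Pin: fixed steel, 7 mm tall, 10 mm diameter for the lower 3 mm, then tapering to 4 mm at the tip. A seated plate lies flat on the deck, is held by the pins with about 2 mm of play and resists further pushing
- pin_right (a point): foot of the right (-y) pin's axis, level with the deck's top; like the left pin
- hole_left (a point): centre of the left (+y) hole of the plate, at its underside; axes as the plate's
- hole_right (a point): centre of the right (-y) hole of the plate, at its underside; axes as the plate's
- weight: small brass balance weight with a knob, 18 mm diameter, 31 mm tall, standing on the jack's deck near its far left corner; a bystander; origin at its underside
- reagent_bottle: amber glass bottle, 64 mm diameter, 125 mm tall, standing on the bench beside the jack, to its left; a bystander; origin at its underside
- conical_flask: clear conical flask, 76 mm diameter at the foot, 108 mm tall, on the bench to the right of the jack; a bystander; origin at its underside
- beaker: clear beaker, 60 mm diameter, 75 mm tall, on the bench beyond the jack, right of its knob; a bystander; origin at its underside
- mortar: white ceramic mortar (bowl), 90 mm diameter, 50 mm tall, on the bench to the left, nearer the robot; a bystander; origin at its underside
- stopper: rubber stopper, 38 mm diameter, 30 mm tall, on the bench to the right of the jack; a bystander; origin at its underside
- spatula: spatula, 170 mm long, lying on the bench to the right, nearer the robot; a bystander; origin at its underside
There are look-alikes about, which are no part of the job. Leave any brown, purple or yellow look-alike of the top_plate alone.

How it is judged (in metres and radians):
At the end, for the whole second after the job is handed in: both holes are over their own pins (hole and pin axes within 3.5 mm), the plate lies flat on the deck (its middle within 2 mm of the deck's height, tilt under 0.025 rad) and is at rest (horizontal distance between hole_left and pin_left below 0.0035 m and horizontal distance between hole_right and pin_right below 0.0035 m and z of top_plate in the frame of jack between 0.073 and 0.077 m and angle between top_plate's own z axis and vertical below 0.025 rad and linear speed of top_plate below 0.02 m/s); the robot touches nothing.
It fails at once if the plate is lifted (its middle more than 16 mm above the jack's deck) or tipped more than 0.3 rad (z of top_plate in the frame of jack above 0.091 m or angle between top_plate's own z axis and vertical above 0.3 rad).
It fails at once if a bystander is moved more than 30 mm (distance of any of weight, reagent_bottle, conical_flask, beaker, mortar, stopper, spatula from where it was at the start of the episode above 0.03 m).
It fails at once if a standing bystander is knocked over (tilted more than 0.5 rad) (angle between any of weight, reagent_bottle, conical_flask, beaker, mortar, stopper's own z axis and vertical above 0.5 rad).
It also fails if it takes over 58 s, if anything falls off the work surface, if the arm or the gripper's body presses on something with over 40 N, if the wrist force passes 120 N, or if a joint passes its speed limit or range.

### The arm

A 6-joint arm with a two-finger parallel gripper is mounted at the origin on the work surface. World frame = base frame: x ahead of the robot, y to its left, z up, the work surface at z = 0. Lengths are in m, angles in degrees, forces in N, time in s.
With the tool pointing down it reaches from about 0.375 to 0.9 m from the base axis. Payload 3.1 kg.
Tool frame: the origin (TCP) lies midway between the tips of the shut fingers; the grasp point (between the pads) lies 19 mm behind it; z points along the fingers, y is the direction in which the jaws open and shut (so a half turn about z gives the same grasp; the last joint's range is limited). The gripper opens to 87 mm and grips with 3 to 60 N. Pads are 19 mm wide; open, the fingers measure 117 mm over their backs; the gripper's body (75 mm by 190 mm) begins 51 mm behind the grasp point.
Start: joints at [66.148, 30.224, 82.088, -0, 67.689, -10.227], TCP at [0.147, 0.607, 0.223] pointing down, gripper open.
Joint ranges: [-176.69, 176.69], [-43.24, 126.21], [12.49, 139.97], [-82, 262], [0, 151.66], [-163.58, 163.58]. Speed limits (degrees/s): [159.86, 159.86, 180, 180, 180, 180].

### API

Orientations are given as a 3x3 rotation matrix whose columns are the frame's x, y, z axes.
In Python, from rig import status, vision, bot, models gives the robot as it stands.
- The arm moves only by the tool send_rows, never from a script. Its argument "moves" is a list of rows, each a list of 7 numbers: the shift along the tool's x, y, z in units of 25 mm (1.0 is 25 mm), then the turn, a rotation vector about the tool's x, y, z in units of 10 degrees (1.0 is 10 degrees), then the closure, from -1 (fully open) to 1 (shut), so that 0 is half open. In form: [[dx, dy, dz, rx, ry, rz, hand], ...]. A call has 1 to 12 rows; each row shifts and turns the commanded pose from where the row before left it, along the tool's axes as they then stand; what a row does not reach is not made up. A row lasts 1/8 s, in which the tool goes at most 62.5 mm and 10.7 degrees, less where a joint would pass 70% of its speed; a pose out of reach is approached as far as the arm can. A call is refused whole if a number of a shift passes 1 or a number of a turn 1, either way. A call with a gripper value outside its range is refused whole. The fingers move at their own pace and stop on an object; the grip force is fixed at half the most. Time passes only in rows, so rows that do not move let the fingers close. It gives the time, the measured TCP pose, the force and the opening at its end, in the units of the state.
- status.read_state(): the state, without advancing time (a new reading comes with each control period).
- vision.capture(name): name is "scene" or "top"; returns a dict with "img" (400x640x3 uint8, red, green, blue), "depth" (400x640 float32, m along the optical axis (not along the pixel's ray), 0 where there is no reading), "fx", "fy", "cx", "cy" (pixels), "distortion" ([k1, k2, p1, p2, k3] as OpenCV has them; the pictures are not rectified), "pose" (4x4, takes a point from camera to world coordinates). Camera axes: x right, y up, looking along -z (the intrinsics and any distortion apply to the point x, -y, -z); pixel columns grow to the right and rows downward; lengths in m; the calibration is good to about 2 mm. A picture is of the moment at which its call begins.
- bot.hand_in(): hands the job in, once; it reports no verdict.
Trained networks look in the newest picture that a camera, given by its name, has taken for a name from the list of things; names that differ only in an ending like _2 or _b are one class to them, and where a whole thing is asked for, a point or a joint stands for the part that bears it (a point fixed in the world has none). Each returns a list of dicts, best first, with "confidence" (0 to 1); they miss things now and then, are a little off and sometimes report something else, mostly with a low value. They report only what shows in the picture. A call takes as long as a camera call. They do not tell look-alikes from the thing itself.
- models.masks_of(camera, name): "mask" (400x640 bool, what is visible of it) and "extent" ([left, top, right, bottom] in pixels, round what is visible of it).
- models.landmark_of(camera, name): "point" ([column, row] in pixels: a listed point, or the origin of a listed thing).
The state is a dict: "time_s": time; "joint_positions": joint angles; "qvel": joint speeds; "tau": joint torques, N m; "position": TCP position; "tcp_rot": TCP orientation; "force": force on the tool from outside, world axes, zero at the start; "moment": the same for the moment, N m; "opening": opening from 0.0 (shut) to 1.0 (fully open).
Only numpy, scipy, OpenCV 4.12 (cv2) and the standard library are available. Lean on these libraries where they do the work, as an engineer would, in place of code of your own. Each camera call takes 0.05 s, during which the arm holds its last target.

## Working session

There is one attempt and no reset: what is moved stays moved. The work goes in short steps, Python scripts to look and compute and a tool call to move; the robot and the scene stay as the last step left them, time stands still between calls to the robot, and variables do not carry over. Pictures are saved under pics/ and viewed, and the job is handed in when it is done.

Besides the shell and the picture viewer there is one more tool, called after "Emit:" as name(argument=value, ...) on one line, values as JSON. send_rows: Moves the arm, as the interface text tells. Its arguments: {"type":"object","properties":{"moves":{"type":"array"}},"required":["moves"]}

```bash
mkdir -p pics; ls; cat > h.py <<'E'
import numpy as np, cv2
from rig import status, vision, bot, models
def cap(n,fn=None):
    c=vision.capture(n)
    if fn: cv2.imwrite('pics/'+fn,c['img'][:,:,::-1])
    return c
def rays(c,px):
    K=np.array([[c['fx'],0,c['cx']],[0,c['fy'],c['cy']],[0,0,1.]])
    u=cv2.undistortPoints(np.array(px,float).reshape(-1,1,2),K,np.array(c['distortion'],float)).reshape(-1,2)
    return np.c_[u[:,0],-u[:,1],-np.ones(len(u))]
def at_z(c,px,z):
    T=np.array(c['pose']);d=rays(c,px)@T[:3,:3].T;o=T[:3,3]
    return o+d*((z-o[2])/d[:,2])[:,None]
def by_depth(c,px):
    T=np.array(c['pose']);px=np.array(px).reshape(-1,2);i=np.round(px).astype(int)
    z=c['depth'][i[:,1],i[:,0]]
    return (rays(c,px)*z[:,None])@T[:3,:3].T+T[:3,3]
def proj(c,P):
    T=np.array(c['pose']);q=(np.array(P).reshape(-1,3)-T[:3,3])@T[:3,:3]
    K=np.array([[c['fx'],0,c['cx']],[0,c['fy'],c['cy']],[0,0,1.]])
    q=q*[1,-1,-1]
    return cv2.projectPoints(q,np.zeros(3),np.zeros(3),K,np.array(c['distortion'],float))[0].reshape(-1,2)
E
python3 - <<'E'
from h import *
for n in ['scene','top']:
    c=cap(n,n+'0.png'); print(n,c['fx'],np.round(c['pose'],3).tolist(),c['distortion'])
    for k in ['jack','top_plate','pin_left','pin_right','hole_left','hole_right','weight','reagent_bottle','conical_flask','beaker','mortar','stopper','spatula']:
        for r in models.landmark_of(n,k)[:3]:
            p=r['point']; 
            print(k,round(r['confidence'],2),np.round(p,1),np.round(by_depth(c,[p]),3)[0])
print(status.read_state())
E
```

```text
pics
scene 433.2336737340984 [[0.605, -0.679, 0.415, 1.072], [0.796, 0.518, -0.312, -0.4], [-0.003, 0.52, 0.854, 1.18], [0.0, 0.0, 0.0, 1.0]] [-0.07904245  0.          0.          0.          0.        ]
jack 0.92 [296.9 255.6] [ 0.632 -0.157  0.079]
top_plate 0.9 [363.1 311.2] [ 0.851 -0.093  0.008]
top_plate 0.89 [293.9 233.5] [ 0.575 -0.126  0.089]
top_plate 0.85 [274.2 188.9] [ 0.367 -0.062  0.007]
pin_left 0.94 [310.3 235.1] [ 0.61  -0.093  0.094]
pin_right 0.56 [277.8 255. ] [ 0.603 -0.2    0.09 ]
hole_left 0.95 [340.9 315.3] [ 0.823 -0.15   0.011]
hole_left 0.88 [308.2 225.1] [ 0.571 -0.073  0.073]
hole_left 0.85 [213.8 185.6] [ 0.241 -0.213  0.013]
hole_right 0.95 [200.  212.4] [ 0.296 -0.298  0.004]
hole_right 0.78 [378.8 308.2] [ 0.871 -0.053  0.009]
hole_right 0.65 [274.6 243. ] [ 0.567 -0.186  0.089]
weight 0.62 [274.9 241.1] [ 0.562 -0.182  0.087]
weight 0.39 [334.6 248.3] [ 0.685 -0.066  0.1  ]
reagent_bottle 0.78 [353.  236.5] [0.667 0.019 0.041]
conical_flask 0.84 [238.3 317.2] [ 0.674 -0.378  0.056]
beaker 0.74 [295.3 311.7] [ 0.737 -0.242  0.001]
mortar 0.7 [395.  1
[... 1409 characters left out ...]
01,  8.20893000e+01, -4.37765634e-05,
        6.76878358e+01, -1.02267347e+01]), 'qvel': array([ 0.02424888,  0.01979424,  0.00648607, -0.0760752 ,  0.12525288,
       -0.00474106]), 'tau': array([ 7.37408300e-04, -4.40018356e+01, -1.76977354e+01,  6.34519220e-02,
        5.05145069e-02, -2.09465912e-05]), 'position': array([0.14717906, 0.60739068, 0.22252985]), 'tcp_rot': array([[-9.71859274e-01,  2.35562204e-01, -1.02111340e-05],
       [ 2.35562204e-01,  9.71859273e-01, -2.48434900e-05],
       [ 4.07159802e-06, -2.65497333e-05, -1.00000000e+00]]), 'force': array([0.24147379, 0.93254032, 0.31497896]), 'moment': array([-0.04306323, -0.01703855,  0.02157173]), 'opening': 1.0029335952139673}
```

View images.

```bash
python3 - <<'E'
import cv2
for n,(a,b,c,d) in {'scene':(190,330,200,380),'top':(100,240,270,450)}.items():
    i=cv2.imread(f'pics/{n}0.png'); cv2.imwrite(f'pics/{n}0z.png',cv2.resize(i[a:b,c:d],None,fx=4.4,fy=4.2,interpolation=cv2.INTER_CUBIC)[:600,:800] if 0 else cv2.resize(i[a:b,c:d],None,fx=4,fy=4,interpolation=cv2.INTER_CUBIC))
E
```

```text
(no output)
```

View pics/scene0.png

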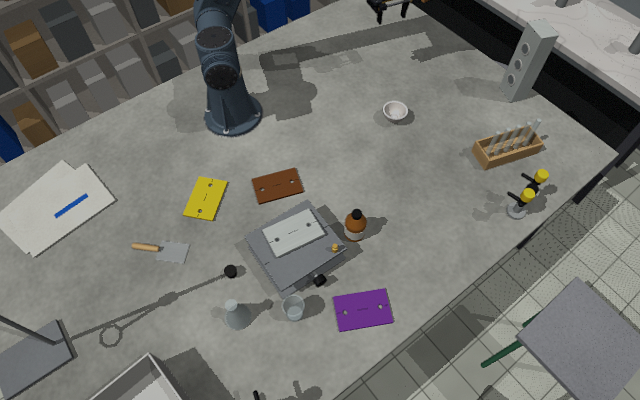

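View pics/scene0z.png

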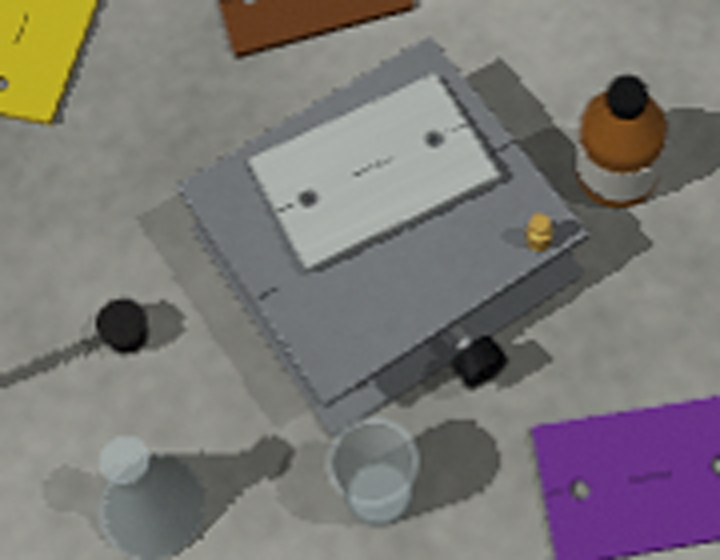

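View pics/top0z.png

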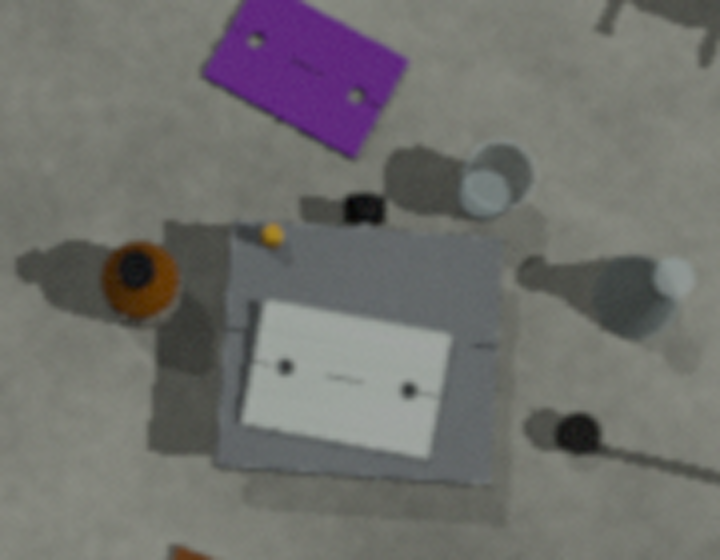

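```bash
cat >> h.py <<'E'
def quad(mask):
    cn=max(cv2.findContours(mask.astype(np.uint8),cv2.RETR_EXTERNAL,cv2.CHAIN_APPROX_NONE)[0],key=cv2.contourArea)
    h=cv2.convexHull(cn)
    q=cv2.approxPolyN(h,4,ensure_convex=True).reshape(-1,2).astype(float) if hasattr(cv2,'approxPolyN') else cv2.boxPoints(cv2.minAreaRect(cn))
    # refine: line fit to contour points near each side
    pts=cn.reshape(-1,2).astype(float); L=[]
    for i in range(4):
        a,b=q[i],q[(i+1)%4]; d=(b-a)/np.linalg.norm(b-a); n=np.array([-d[1],d[0]])
        t=(pts-a)@d; s=abs((pts-a)@n); k=(s<2.5)&(t>4)&(t<np.linalg.norm(b-a)-4)
        vx,vy,x,y=cv2.fitLine(pts[k].astype(np.float32),cv2.DIST_HUBER,0,.01,.01).ravel()
        nn=np.array([-vy,vx]); 
        cen=q.mean(0)
        if nn@(np.array([x,y])-cen)<0: nn=-nn
        L.append(np.r_[nn,-(nn@np.array([x,y])+0.5)])
    out=[]
    for i in range(4):
        c=np.cross(L[i-1],L[i]); out.append(c[:2]/c[2])
    return np.array(out)
E
python3 - <<'E'
from h import *
for n in ['top','scene']:
    c=cap(n,n+'1.png'); img=c['img'].astype(int)
    m=[r for r in models.masks_of(n,'top_plate')]
    for r in m:
        e=r['extent']; col=img[r['mask']].mean(0)
        print(n,round(r['confidence'],2),e,col.round(),r['mask'].sum())
        if col.min()>140:
            q=quad(r['mask']); print(np.round(q,1).tolist()); np.save(f'q_{n}.npy',q)
            print(np.round(at_z(c,q,.09),4).tolist())
    for r in models.masks_of(n,'jack')[:1]:
        print('jack',r['confidence'],r['extent'],r['mask'].sum()); cv2.imwrite(f'pics/jm_{n}.png',r['mask'].astype(np.uint8)*255)
    # depth points of deck
    for p in ([[335,160+40],[392,165],[392,215],[330,214],[370,165]] if n=='top' else [[255,245],[330,250],[285,280],[310,258]]):
        print(p,by_depth(c,[p]).round(4)[0])
E
```

```text
top 0.79 [305.1, 238.1, 356.1, 277.3] [96. 60. 30.] 1298
top 0.7 [328.8, 174.9, 384.0, 216.0] [153. 159. 154.] 1471
[[382.5, 183.0], [376.79998779296875, 213.8000030517578], [329.79998779296875, 205.39999389648438], [336.20001220703125, 174.6999969482422]]
[[0.6055, -0.2052, 0.09], [0.5075, -0.1888, 0.09], [0.5295, -0.0397, 0.09], [0.628, -0.0576, 0.09]]
top 0.68 [321.2, 91.2, 374.4, 138.3] [ 95.  46. 122.] 1273
top 0.61 [367.3, 268.1, 421.6, 315.3] [159. 159.   2.] 1298
jack 0.93 [321.9, 148.7, 395.2, 217.4] 2823
[335, 200] [ 0.5474 -0.0559  0.0865]
[392, 165] [ 0.6662 -0.2364  0.0796]
[392, 215] [ 0.5055 -0.2391  0.0773]
[330, 214] [ 0.5029 -0.0414  0.0763]
[370, 165] [ 0.6644 -0.1659  0.0779]
scene 0.96 [185.2, 177.6, 229.3, 220.8] [178. 164.  38.] 1332
scene 0.91 [251.9, 169.3, 302.9, 203.9] [100.  63.  37.] 1310
scene 0.88 [334.0, 291.6, 389.5, 328.8] [104.  51. 134.] 1889
scene 0.75 [246.7, 198.9, 347.0, 297.8] [102. 105. 107.] 4158
scene 0.73 [264.6, 209.6, 326.2, 255.3] [163. 168. 164.] 1668
[[325.6000061035156, 233.60000610351562], [276.29998779296875, 258.0], [260.6000061035156, 229.10000610351562], [307.79998779296875, 208.1999969482422]]
[[0.6306, -0.0549, 0.09], [0.6083, -0.2082, 0.09], [0.507, -0.1934, 0.09], [0.5329, -0.0456, 0.09]]
jack 0.84 [244.5, 203.2, 347.1, 296.9] 3993
[255, 245] [ 0.5331 -0.2312  0.0765]
[330, 250] [ 0.6731 -0.0719  0.0756]
[285, 280] [ 0.6693 -0.2229  0.0738]
[310, 258] [ 0.6585 -0.1308  0.0749]
```

```bash
cat >> h.py <<'E'
from scipy.optimize import least_squares
from scipy.ndimage import map_coordinates
def rz(a): c,s=np.cos(a),np.sin(a); return np.array([[c,-s,0],[s,c,0],[0,0,1]])
def edge_obs(c,g,segs,W=3.5,n=25):
    """segs: list of (P,Q) world; returns list of (a(px on model), normal, offset) """
    out=[]
    for P,Q in segs:
        t=np.linspace(.06,.94,n)[:,None]; px=proj(c,P*(1-t)+Q*t)
        d=px[-1]-px[0]; d/=np.linalg.norm(d); nn=np.array([-d[1],d[0]])
        s=np.arange(-W,W+.01,.25)
        pts=px[:,None]+s[None,:,None]*nn
        I=map_coordinates(g,[pts[...,1],pts[...,0]],order=1)
        G=abs(np.gradient(I,axis=1)); 
        G=G*np.exp(-s**2/(2*W*W))
        k=G.argmax(1); ok=(G.max(1)>1.0)&(k>0)&(k<len(s)-1)
        k=np.clip(k,1,len(s)-2); i=np.arange(len(k))
        a,b,e=G[i,k-1],G[i,k],G[i,k+1]; off=s[k]+.25*.5*(a-e)/np.where(abs(a-2*b+e)<1e-9,1,a-2*b+e)
        out.append((px+off[:,None]*nn,nn,ok))
    return out
def fit(c,model,x0,iters=10,W=3.5):
    g=cv2.GaussianBlur(c['img'].astype(np.float32),(0,0),.7).mean(2)
    x=np.array(x0,float)
    for it in range(iters):
        S=model(x); O=edge_obs(c,g,S,W if it<5 else 2)
        def res(y):
            r=[]
            for (P,Q),(o,nn,ok) in zip(model(y),O):
                a,b=proj(c,[P,Q]); d=(b-a)/np.linalg.norm(b-a); n2=np.array([-d[1],d[0]])
                r.append(((o-a)@n2)[ok])
            return np.concatenate(r)
        sol=least_squares(res,x,loss='soft_l1',f_scale=.3,x_scale=[.01,.01,.05]+[.05]*(len(x)-3)); x=sol.x
    return x,[round(float(np.median(abs((o-proj(c,P))@nn)[ok])),2) if ok.any() else None for (P,Q),(o,nn,ok) in zip(model(x),O)], np.sqrt(np.mean(sol.fun**2))
def deck_model(x,sel=(0,1,2,3)):
    R=rz(x[2]);C=np.array([[.09,.11,.075],[.09,-.11,.075],[-.11,-.11,.075],[-.11,.11,.075]])@R.T+[x[0],x[1],0]
    return [(C[i],C[(i+1)%4]) for i in sel]
def plate_T(x,tilt):
    # x: world x,y of underside centre, yaw; tilt about near edge resting on deck; tilt>0 far side up
    ct,st=np.cos(tilt),np.sin(tilt)
    Ry=np.array([[ct,0,-st],[0,1,0],[st,0,ct]])
    return rz(x[2])@Ry,np.array([x[0],x[1],.075+.05*st])
def plate_model(x,tilt,sel=(0,1,2,3),z=.008):
    R,p=plate_T(x,tilt);C=np.array([[.05,.075,z],[.05,-.075,z],[-.05,-.075,z],[-.05,.075,z]])@R.T+p
    return [(C[i],C[(i+1)%4]) for i in sel]
def measure(name,c,j0,p0,tilt,draw=None,W=3.5):
    j,e1,r1=fit(c,deck_model,j0,W=W)
    p,e2,r2=fit(c,lambda x:plate_model(x,tilt),p0,W=W)
    R,t=plate_T(p,tilt); Rj=rz(j[2])
    rel=Rj.T@(t-[j[0],j[1],0])
    hl=Rj.T@(R@[0,.05,0]+t-[j[0],j[1],0]); hr=Rj.T@(R@[0,-.05,0]+t-[j[0],j[1],0])
    print(name,'jack',j.round(4),e1,round(r1,2),'plate',p.round(4),e2,round(r2,2))
    print('  rel mm',(rel[:2]*1e3).round(1),'yaw',round(p[2]-j[2],4),'HL err',((hl-[0,.05,0])[:2]*1e3).round(1),'HR err',((hr-[0,-.05,0])[:2]*1e3).round(1))
    if draw:
        im=cv2.resize(c['img'][:,:,::-1],None,fx=4,fy=4,interpolation=cv2.INTER_CUBIC)
        for S,col in((deck_model(j),(0,255,0)),(plate_model(p,tilt),(0,0,255))):
            for P,Q in S:
                a,b=proj(c,[P,Q]); cv2.line(im,tuple(np.int32(np.round((a+.5)*4-.5))),tuple(np.int32(np.round((b+.5)*4-.5))),col,1)
        P=[rz(j[2])@np.array(v)+[j[0],j[1],0] for v in ([0,.091,.075],[0,.109,.075],[0,-.091,.075],[0,-.109,.075],[0,.05,.075],[0,-.05,.075])]+[R@np.array(v)+t for v in([0,.05,.008],[0,-.05,.008])]
        for a in proj(c,P): cv2.circle(im,tuple(np.int32(np.round((a+.5)*4-.5))),3,(255,0,255),1)
        m=np.int32(proj(c,[[j[0],j[1],.075]])[0]*4); im=im[max(0,m[1]-240):m[1]+240,max(0,m[0]-300):m[0]+300]; cv2.imwrite('pics/'+draw,im)
    return j,p
E
python3 - <<'E'
from h import *
for n in ['top','scene']:
    c=cap(n)
    if n=='top': print(at_z(c,[[327.5,155.5],[395.75,159.5],[392.5,220.75],[324.5,216.75],[328,182],[391.5,186.2]],.075).round(4).tolist())
    measure(n,c,[.59,-.14,-.03],[.567,-.123,-.16],.1,draw=f'fit_{n}.png')
E
```

```text
[[0.6921, -0.0281, 0.075], [0.6853, -0.2492, 0.075], [0.4873, -0.2414, 0.075], [0.4937, -0.0241, 0.075], [0.6057, -0.0322, 0.075], [0.5981, -0.2366, 0.075]]
top jack [ 0.6044 -0.1516  0.0032] [0.31, 0.64, 0.53, 0.36] 0.82 plate [ 0.5685 -0.1224 -0.1571] [0.1, 0.12, 0.11, 0.11] 0.17
  rel mm [-35.9  29.3] yaw -0.1603 HL err [-27.9  28.7] HR err [-43.8  30. ]
scene jack [ 0.6016 -0.1359 -0.042 ] [0.08, 0.13, 0.34, 0.23] 0.31 plate [ 0.5683 -0.1245 -0.1588] [0.18, 0.13, 0.26, 0.12] 0.22
  rel mm [-33.8  10. ] yaw -0.1168 HL err [-27.9   9.7] HR err [-39.6  10.3]
```

```bash
python3 - <<'E'
from h import *
for n in ['top','scene']:
    c=cap(n)
    measure(n,c,[.602,-.135,-.04],[.568,-.123,-.158],.1,draw=f'fit_{n}.png',W=2.5)
E
```

```text
top jack [ 0.603  -0.1356 -0.0317] [0.37, 0.43, 0.24, 0.22] 0.49 plate [ 0.5685 -0.1225 -0.1574] [0.1, 0.12, 0.1, 0.11] 0.17
  rel mm [-35.   12.1] yaw -0.1256 HL err [-28.7  11.7] HR err [-41.2  12.5]
scene jack [ 0.6016 -0.1359 -0.0421] [0.08, 0.13, 0.34, 0.25] 0.31 plate [ 0.5683 -0.1245 -0.1588] [0.18, 0.12, 0.26, 0.12] 0.22
  rel mm [-33.8  10. ] yaw -0.1168 HL err [-27.9   9.6] HR err [-39.6  10.3]
```

View pics/fit_top.png

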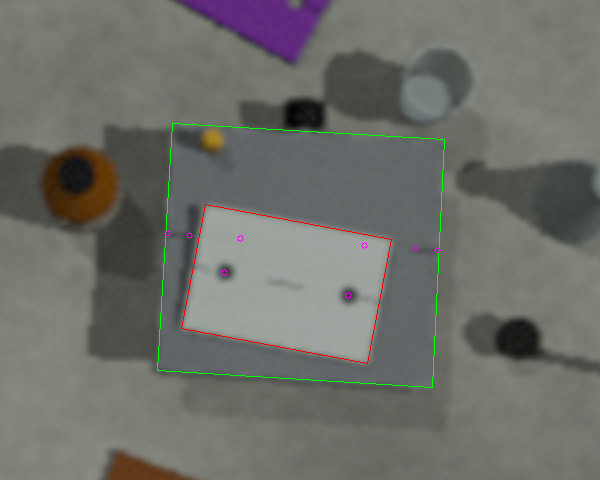

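View pics/fit_scene.png

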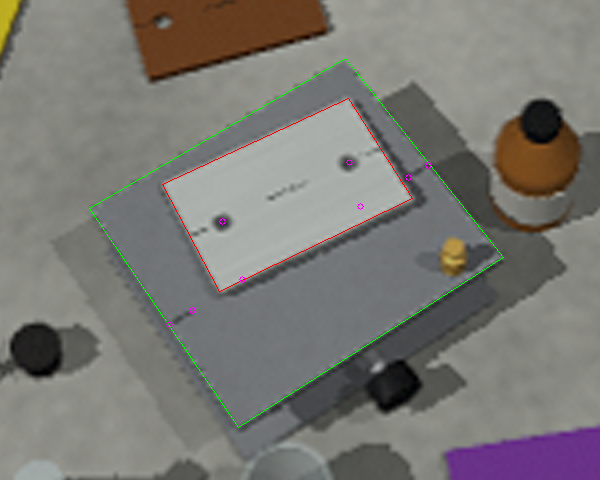

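Emit:
send_rows(moves=[[-0.5,-0.45,0,0,0,0,0],[-1,-0.91,0,0,0,0,0],[-1,-0.91,0,0,0,0,0],[-1,-0.91,0,0,0,0,0],[-1,-0.91,0,0,0,0,0],[-1,-0.91,0,0,0,0,0],[-1,-0.91,0,0,0,0,0],[-1,-0.91,0,0,0,0,0],[-1,-0.91,0,0,0,0,0],[-1,-0.91,0,0,0,0,0],[-1,-0.91,0,0,0,0,0],[-1,-0.91,0,0,0,0,0]])

```text
time_s: 3.4
position: [0.3653, 0.2836, 0.2227]
tcp_rot: [[-0.972, 0.236, 0.0], [0.236, 0.972, -0.0], [-0.0, -0.0, -1.0]]
force: [-0.1, 0.4, -0.7]
opening: 0.502
```

Emit:
send_rows(moves=[[-1,-0.91,0,0,0,0,0],[-1,-0.91,0,0,0,0,0],[-1,-0.91,0,0,0,0,0],[-1,-0.91,0,0,0,0,0],[-1,-0.91,0,0,0,0,0],[-1,-0.91,0,0,0,0,0],[-1,-0.91,0,0,0,0,0],[-1,-0.91,0,0,0,0,0],[-1,-0.91,0,0,0,0,0],[-1,-0.91,0,0,0,0,0],[-0.97,-0.93,0,0,0,0,0],[0,0,0,0,0,0,0]])

```text
time_s: 4.9
position: [0.5732, -0.0256, 0.2226]
tcp_rot: [[-0.971, 0.239, 0.001], [0.239, 0.971, -0.001], [-0.001, -0.001, -1.0]]
force: [-0.2, 0.6, -0.0]
opening: 0.505
```

Emit:
send_rows(moves=[[0,0,0,0,0,0.98,0],[0,0,0,0,0,0.98,0],[0,0,0,0,0,0.98,0],[0,0,0,0,0,0.98,0],[0,0,0,0,0,0.98,0],[0,0,0,0,0,0.98,0],[0,0,0,0,0,0.98,0],[0,0,0,0,0,1,0],[0,0,0,0,0,0,0],[0,0,0,0,0,0,0]])

```text
time_s: 6.15
position: [0.5718, -0.0224, 0.2226]
tcp_rot: [[0.036, 0.999, -0.001], [0.999, -0.036, 0.0], [0.0, -0.001, -1.0]]
force: [0.4, 0.0, -0.2]
opening: 0.501
```

Emit:
send_rows(moves=[[0,0,0.9,0,0,0.03,0],[0,0,0.9,0,0,0,0],[0,0,0.9,0,0,0,0],[0,0,0.9,0,0,0,0],[0,0,0.9,0,0,0,0],[0,0,0.9,0,0,0,0],[0,0,0.32,0,0,0,0],[0,0,0,0,0,0,0]])

```text
time_s: 7.15
position: [0.5722, -0.0227, 0.0793]
tcp_rot: [[0.043, 0.999, -0.001], [0.999, -0.043, 0.0], [0.0, -0.001, -1.0]]
force: [-0.0, -0.8, 0.2]
opening: 0.501
```

```bash
python3 - <<'E'
from h import *
print({k:np.round(v,3) for k,v in status.read_state().items() if k in('position','force','time_s')})
for n in ['top','scene']:
    c=cap(n); i=c['img'][:,:,::-1]
    y,x=(110,260) if n=='top' else (170,220)
    cv2.imwrite(f'pics/a_{n}.png',cv2.resize(i[y:y+140,x:x+180],None,fx=4,fy=4,interpolation=cv2.INTER_CUBIC))
E
```

```text
{'time_s': np.float64(7.15), 'position': array([ 0.572, -0.023,  0.079]), 'force': array([-0.019, -0.793,  0.175])}
```

View pics/a_scene.png

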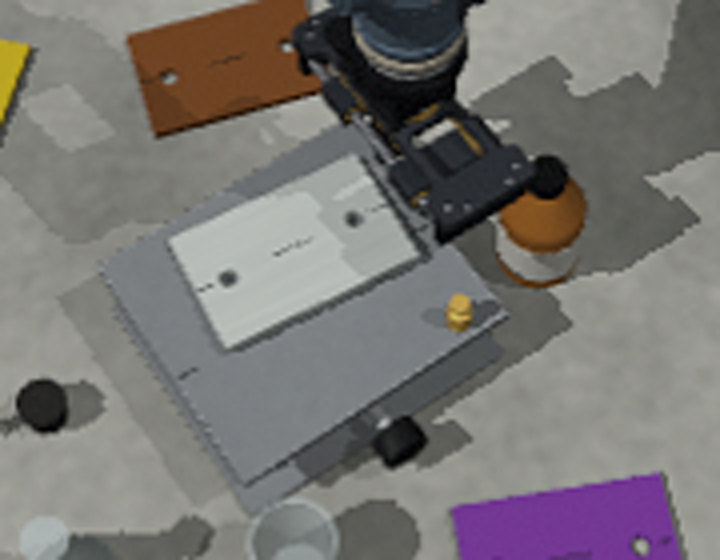

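View pics/a_top.png

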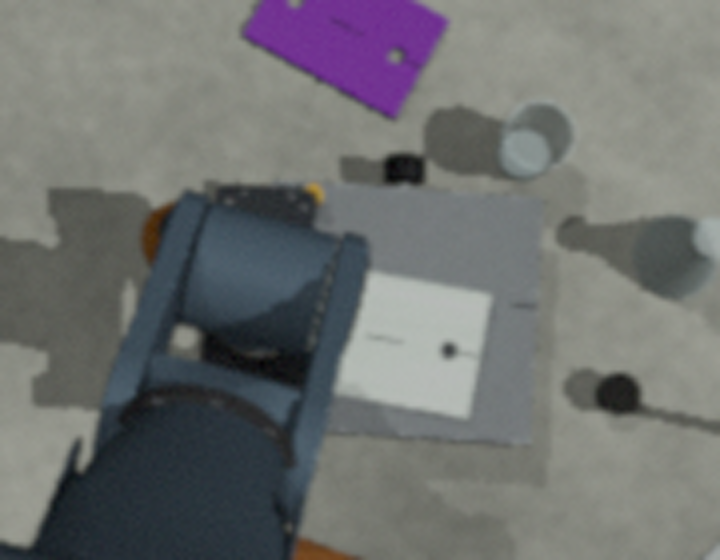

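Emit:
send_rows(moves=[[-0.15,0,0,0,0,0,0],[-0.15,0,0,0,0,0,0],[-0.1,0,0,0,0,0,0],[-0.1,0,0,0,0,0,0],[-0.1,0,0,0,0,0,0],[-0.1,0,0,0,0,0,0],[-0.1,0,0,0,0,0,0],[0,0,0,0,0,0,0]])

```text
time_s: 8.25
position: [0.5714, -0.0429, 0.0794]
tcp_rot: [[0.044, 0.999, -0.0], [0.999, -0.044, -0.0], [-0.0, -0.0, -1.0]]
force: [-1.1, 1.8, 0.4]
opening: 0.495
```

```bash
cat > m.py <<'E'
from h import *
import sys
# scene-only: plate wrt fixed jack from scene fit; args: plate x y yaw guess, tilt, name
J=np.array([.6016,-.1359,-.0421])
def go(p0,tilt,fn,sel=(0,1,2,3),W=3.5):
    c=cap('scene'); p,e,r=fit(c,lambda x:plate_model(x,tilt,sel),p0,W=W)
    R,t=plate_T(p,tilt);Rj=rz(J[2]); f=lambda v:(Rj.T@(R@np.array(v)+t-[J[0],J[1],0]))[:2]*1e3
    print('plate',p.round(4),e,round(r,2),'rel',f([0,0,0]).round(1),'yaw',round(p[2]-J[2],4),'HL',(f([0,.05,0])-[0,50]).round(1),'HR',(f([0,-.05,0])-[0,-50]).round(1))
    im=cv2.resize(c['img'][170:310,220:400,::-1],None,fx=4,fy=4,interpolation=cv2.INTER_CUBIC)
    Q=[x for s in plate_model(p,tilt) for x in s]; q=proj(c,Q); 
    for i in range(0,8,2): cv2.line(im,tuple(np.int32((q[i]-[220,170]+.5)*4)),tuple(np.int32((q[i+1]-[220,170]+.5)*4)),(0,0,255),1)
    P=[Rj@np.array(v)+[J[0],J[1],0] for v in ([0,.05,.075],[0,-.05,.075])]+[R@np.array(v)+t for v in([0,.05,.008],[0,-.05,.008])]
    for a in proj(c,P): cv2.circle(im,tuple(np.int32((a-[220,170]+.5)*4)),3,(255,0,255),1)
    cv2.imwrite('pics/'+fn,im); s=status.read_state(); print(s['time_s'],s['position'].round(4),s['force'].round(1))
E
python3 - <<'E'
from m import *
go([.568,-.128,-.12],.1,'b1.png')
E
```

```text
plate [ 0.5705 -0.1315 -0.1182] [0.19, 0.08, 0.2, 0.35] 0.33 rel [-31.3   3. ] yaw -0.0761 HL [-27.5   2.9] HR [-35.1   3.2]
8.3 [ 0.5715 -0.0429  0.0795] [-0.3  1.5 -0.4]
```

View pics/b1.png

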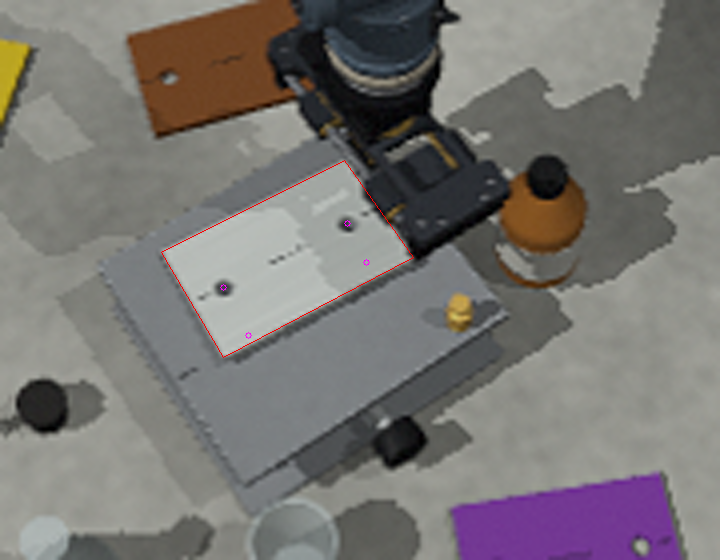

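Emit:
send_rows(moves=[[-0.06,0,0,0,0,0,0],[-0.06,0,0,0,0,0,0],[0,0,0,0,0,0,0],[0.2,0,0,0,0,0,0],[0.8,0,0,0,0,0,0]])

```text
time_s: 8.93
position: [0.5734, -0.0211, 0.0798]
tcp_rot: [[0.046, 0.999, 0.002], [0.999, -0.046, -0.001], [-0.001, 0.002, -1.0]]
force: [-0.3, 0.1, 0.8]
opening: 0.5
```

```bash
python3 - <<'E'
from m import *
go([.570,-.134,-.11],.1,'b2.png')
E
```

```text
plate [ 0.5713 -0.1337 -0.1074] [0.17, 0.13, 0.24, 0.12] 0.19 rel [-30.4   0.9] yaw -0.0653 HL [-27.1   0.8] HR [-33.7   1. ]
8.975 [ 0.5726 -0.0178  0.0797] [ 0.5  0.5 -0.1]
```

View pics/b2.png

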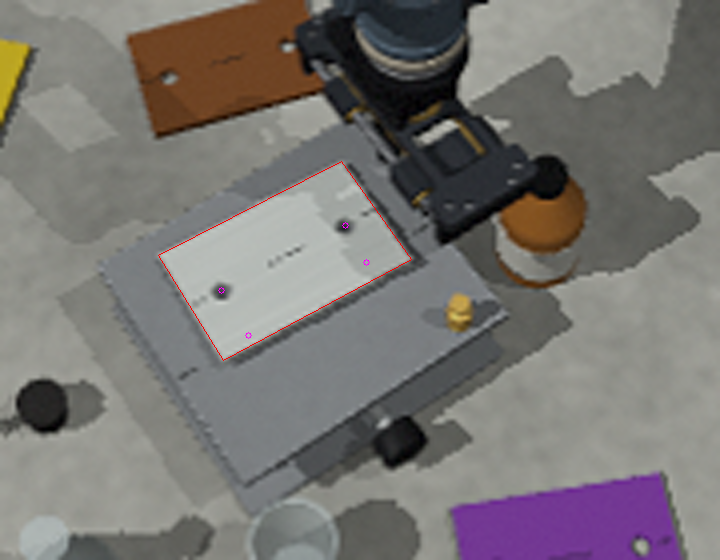

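Emit:
send_rows(moves=[[0,0,-1,0,0,0,0],[0,0,-1,0,0,0,0],[0,0,-1,0,0,1,-1],[0,0,0,0,0,1,-1],[0,0,0,0,0,1,-1],[0,0,0,0,0,1,-1],[0,0,0,0,0,1,-1],[0,0,0,0,0,1,-1],[0,0,0,0,0,1,-1],[0,0,0,0,0,1,-1],[0,0,0,0,0,1,-1],[0,0,0,0,0,0,-1]])

```text
time_s: 10.48
position: [0.5725, -0.02, 0.1546]
tcp_rot: [[0.999, -0.041, 0.0], [-0.041, -0.999, -0.0], [0.0, 0.0, -1.0]]
force: [-0.2, -0.2, 0.4]
opening: 1.002
```

Emit:
send_rows(moves=[[-0.4,0.6,0,0,0,0,-1],[-0.5,0.8,0,0,0,0,-1],[-0.5,0.8,0,0,0,0,-1],[-0.5,0.8,0,0,0,0,-1],[-0.5,0.8,0,0,0,0,-1],[-0.35,0.84,0,0,0,0,-1],[0,0,0,0,0,0,-1],[0,0,0,0,0,0,-1]])

```text
time_s: 11.48
position: [0.4985, -0.1336, 0.1546]
tcp_rot: [[0.999, -0.044, -0.0], [-0.044, -0.999, 0.0], [-0.0, -0.0, -1.0]]
force: [1.0, 0.1, 0.5]
opening: 1.003
```

Emit:
send_rows(moves=[[0,0,0.8,0,0,0,-1],[0,0,0.8,0,0,0,-1],[0,0,0.8,0,0,0,-1],[0,0,0.5,0,0,0,-1],[0,0,0.14,0,0,0,-1],[0,0,0,0,0,0,-1]])

```text
time_s: 12.22
position: [0.499, -0.1335, 0.0787]
tcp_rot: [[0.999, -0.044, 0.0], [-0.044, -0.999, -0.0], [0.0, 0.0, -1.0]]
force: [0.4, -0.4, 0.7]
opening: 1.001
```

Emit:
send_rows(moves=[[0.15,0,0,0,0,0,-1],[0.1,0,0,0,0,0,-1],[0.1,0,0,0,0,0,-1],[0.1,0,0,0,0,0,-1],[0.1,0,0,0,0,0,-1],[0.1,0,0,0,0,0,-1],[0.1,0,0,0,0,0,-1],[0.1,0,0,0,0,0,-1],[0.1,0,0,0,0,0,-1],[0.05,0,0,0,0,0,-1],[0,0,0,0,0,0,-1]])

```text
time_s: 13.6
position: [0.5239, -0.1345, 0.0785]
tcp_rot: [[0.999, -0.044, 0.0], [-0.044, -0.999, 0.0], [0.0, -0.0, -1.0]]
force: [-4.0, 1.2, 1.1]
opening: 0.998
```

```bash
python3 - <<'E'
from m import *
go([.583,-.134,-.045],.1,'b3.png',sel=(0,1,3))
E
```

```text
plate [ 0.5843 -0.1304 -0.0395] [0.07, 0.13, 0.07] 0.18 rel [-17.5   4.8] yaw 0.0026 HL [-17.6   4.8] HR [-17.4   4.8]
13.65 [ 0.5238 -0.1345  0.0784] [-2.5  0.9  1.2]
```

View pics/b3.png

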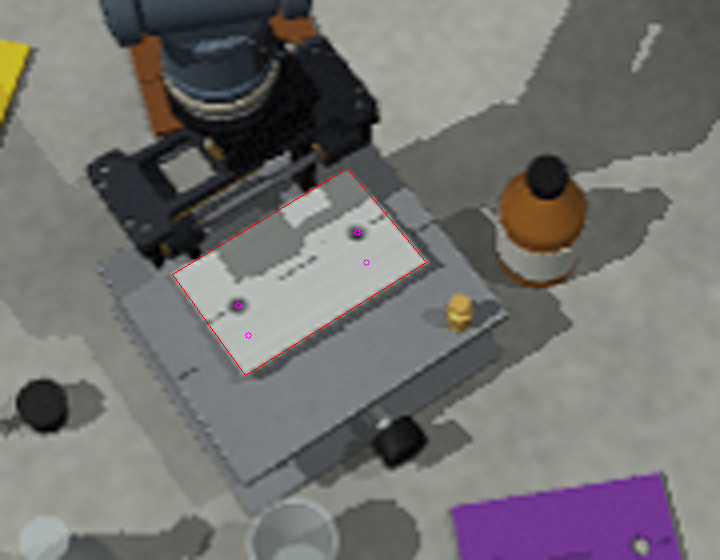

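Emit:
send_rows(moves=[[-0.4,0,0,0,0,0,-1],[0,0,-1,0,0,0,-1],[0,0,-1,0,0,0,-1],[0,0,-1,0,0,0,-1],[0.5,-0.8,0,0,0,0,0],[0.5,-0.9,0,0,0,0,0],[0.5,-0.9,0,0,0,0,0],[0.5,-0.9,0,0,0,0,0],[0.53,-0.82,0,0,0,0,0],[0,0,0,0,0,0,0]])

```text
time_s: 14.9
position: [0.5831, -0.0283, 0.1538]
tcp_rot: [[0.999, -0.042, 0.003], [-0.042, -0.999, -0.0], [0.003, 0.0, -1.0]]
force: [-0.9, 0.4, -0.1]
opening: 0.516
```

Emit:
send_rows(moves=[[0,0,0,0,0,-1,0],[0,0,0,0,0,-1,0],[0,0,0,0,0,-1,0],[0,0,0,0,0,-1,0],[0,0,0,0,0,-1,0],[0,0,0,0,0,-1,0],[0,0,0,0,0,-1,0],[0,0,0,0,0,-1,0],[0,0,0,0,0,-1,0],[0,0,0,0,0,0,0],[0,0,0,0,0,0,0]])

```text
time_s: 16.27
position: [0.5816, -0.0297, 0.1536]
tcp_rot: [[0.047, 0.999, 0.0], [0.999, -0.047, -0.0], [-0.0, 0.001, -1.0]]
force: [0.0, 0.1, -0.2]
opening: 0.497
```

Emit:
send_rows(moves=[[0,0,0.8,0,0,-0.03,0],[0,0,0.8,0,0,0,0],[0,0,0.8,0,0,0,0],[0,0,0.45,0,0,0,0],[0,0,0.13,0,0,0,0],[0,0,0,0,0,0,0]])

```text
time_s: 17.02
position: [0.582, -0.0293, 0.0793]
tcp_rot: [[0.039, 0.999, 0.001], [0.999, -0.039, -0.0], [-0.0, 0.001, -1.0]]
force: [0.3, -0.7, 0.8]
opening: 0.503
```

Emit:
send_rows(moves=[[-0.15,0,0,0,0,0,0],[-0.15,0,0,0,0,0,0],[-0.1,0,0,0,0,0,0],[-0.1,0,0,0,0,0,0],[-0.1,0,0,0,0,0,0],[-0.1,0,0,0,0,0,0],[-0.08,0,0,0,0,0,0],[0,0,0,0,0,0,0]])

```text
time_s: 18.02
position: [0.5807, -0.0485, 0.079]
tcp_rot: [[0.039, 0.999, -0.001], [0.999, -0.039, 0.0], [0.0, -0.001, -1.0]]
force: [0.5, 1.9, 0.4]
opening: 0.498
```

```bash
python3 - <<'E'
from m import *
go([.583,-.134,-.045],.1,'b4.png',sel=(0,1,2))
E
```

```text
plate [ 0.5839 -0.1344 -0.0378] [0.09, 0.07, 0.12] 0.13 rel [-17.7   0.8] yaw 0.0043 HL [-18.    0.8] HR [-17.5   0.8]
18.075 [ 0.5806 -0.0485  0.079 ] [-1.2  2.2  0.4]
```

View pics/b4.png

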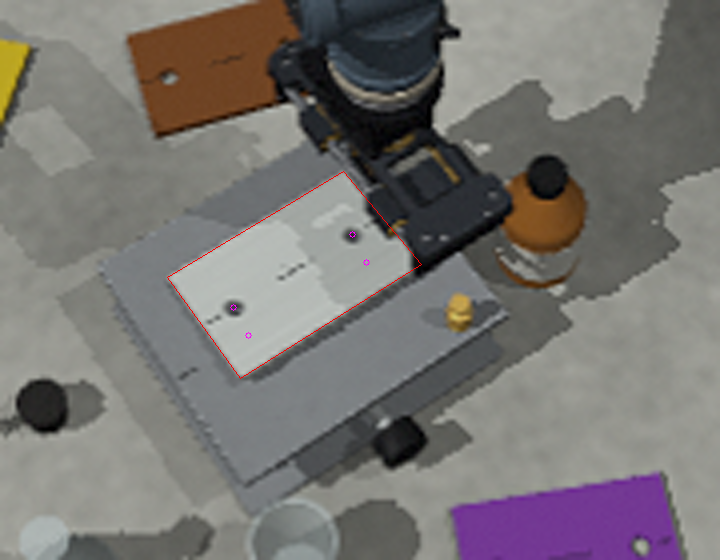

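Emit:
send_rows(moves=[[-0.05,0,0,0,0,0,0],[0,0,0,0,0,0,0],[0.2,0,0,0,0,0,0],[0.5,0,0,0,0,0,0],[0,0,-1,0,0,0,-1],[0,0,-1,0,0,0,-1],[0,0,-1,0,0,0,-1]])

```text
time_s: 18.95
position: [0.5816, -0.0318, 0.1547]
tcp_rot: [[0.038, 0.999, 0.0], [0.999, -0.038, -0.0], [-0.0, 0.0, -1.0]]
force: [-0.6, -0.5, 0.4]
opening: 0.758
```

Emit:
send_rows(moves=[[0,0,0,0,0,1,-1],[0,0,0,0,0,1,-1],[0,0,0,0,0,1,-1],[0,0,0,0,0,1,-1],[0,0,0,0,0,1,-1],[0,0,0,0,0,1,-1],[0,0,0,0,0,1,-1],[0,0,0,0,0,1,-1],[0,0,0,0,0,1,-1],[0,0,0,0,0,0,-1],[0,0,0,0,0,0,-1]])

```text
time_s: 20.32
position: [0.5816, -0.0321, 0.1541]
tcp_rot: [[0.999, -0.036, 0.0], [-0.036, -0.999, -0.0], [0.0, 0.0, -1.0]]
force: [0.6, -0.5, -0.5]
opening: 0.997
```

```bash
python3 - <<'E'
from m import *
go([.583,-.134,-.045],.1,'b5.png')
E
```

```text
plate [ 0.584  -0.1353 -0.0372] [0.1, 0.08, 0.15, 0.22] 0.31 rel [-17.6  -0.2] yaw 0.0049 HL [-17.8  -0.2] HR [-17.3  -0.2]
20.375 [ 0.5816 -0.0322  0.1541] [-0.5  0.7 -0.1]
```

Emit:
send_rows(moves=[[-0.5,0.7,0,0,0,0.03,-1],[-0.5,0.9,0,0,0,0,-1],[-0.5,0.9,0,0,0,0,-1],[-0.6,0.9,0,0,0,0,-1],[-0.51,0.71,0,0,0,0,-1],[0,0,0,0,0,0,-1],[0,0,0.8,0,0,0,-1],[0,0,0.8,0,0,0,-1],[0,0,0.8,0,0,0,-1],[0,0,0.5,0,0,0,-1],[0,0,0.13,0,0,0,-1],[0,0,0,0,0,0,-1]])

```text
time_s: 21.88
position: [0.5122, -0.1323, 0.0785]
tcp_rot: [[0.999, -0.044, 0.0], [-0.044, -0.999, -0.0], [0.0, 0.0, -1.0]]
force: [0.8, 0.3, 0.4]
opening: 1.003
```

Emit:
send_rows(moves=[[0.15,0,0,0,0,0,-1],[0.15,0,0,0,0,0,-1],[0.1,0,0,0,0,0,-1],[0.1,0,0,0,0,0,-1],[0.1,0,0,0,0,0,-1],[0.1,0,0,0,0,0,-1],[0.1,0,0,0,0,0,-1],[0.1,0,0,0,0,0,-1],[0.1,0,0,0,0,0,-1],[0,0,0,0,0,0,-1]])

```text
time_s: 23.12
position: [0.536, -0.1328, 0.0781]
tcp_rot: [[0.999, -0.044, -0.002], [-0.044, -0.999, 0.001], [-0.002, -0.001, -1.0]]
force: [-3.6, 1.0, 1.8]
opening: 0.999
```

```bash
python3 - <<'E'
from m import *
go([.597,-.135,-.042],.1,'b6.png',sel=(0,1,3))
E
```

```text
plate [ 0.5957 -0.1351 -0.0409] [0.07, 0.15, 0.18] 0.19 rel [-5.9  0.5] yaw 0.0012 HL [-6.   0.5] HR [-5.9  0.5]
23.175 [ 0.5362 -0.1329  0.0781] [-3.6  0.7  2.1]
```

View pics/b6.png

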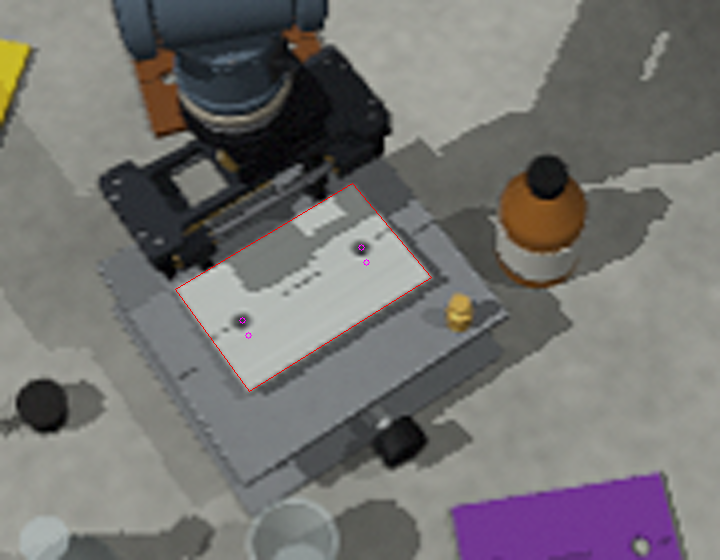

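Emit:
send_rows(moves=[[0.06,0,0,0,0,0,-1],[0.06,0,0,0,0,0,-1],[0.06,0,0,0,0,0,-1],[0,0,0,0,0,0,-1]])

```text
time_s: 23.68
position: [0.5412, -0.1337, 0.0783]
tcp_rot: [[0.999, -0.044, -0.001], [-0.044, -0.999, -0.0], [-0.001, 0.0, -1.0]]
force: [-3.7, -1.3, 2.3]
opening: 1.001
```

```bash
python3 - <<'E'
from m import *
go([.600,-.135,-.042],.1,'b7.png',sel=(0,1,3)); go([.600,-.135,-.042],.0,'b7f.png',sel=(0,1,3))
E
```

```text
plate [ 0.6055 -0.1374 -0.0554] [0.16, 0.1, 0.22] 0.18 rel [ 3.9 -1.3] yaw -0.0133 HL [ 4.6 -1.3] HR [ 3.3 -1.3]
23.725 [ 0.5412 -0.1337  0.0783] [-3.  -1.4  2. ]
plate [ 0.6006 -0.1361 -0.046 ] [0.08, 0.07, 0.05] 0.13 rel [-1.  -0.3] yaw -0.0039 HL [-0.8 -0.3] HR [-1.2 -0.3]
23.775 [ 0.5412 -0.1338  0.0783] [-3.5 -1.6  2. ]
```

View pics/b7.png

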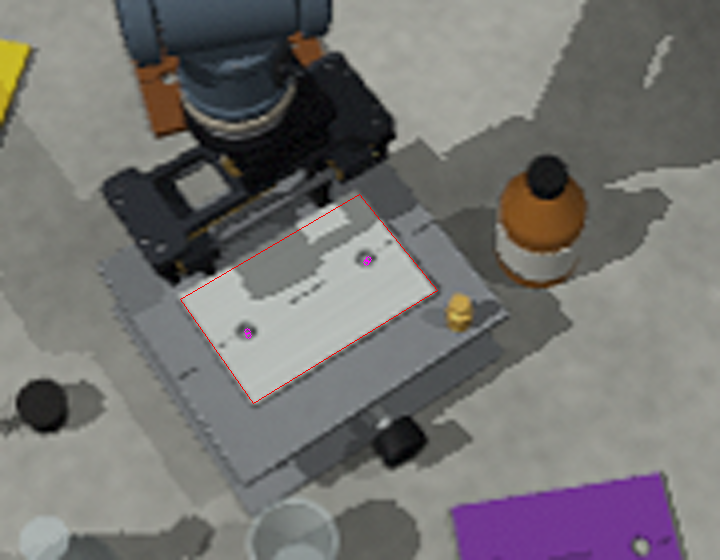

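Emit:
send_rows(moves=[[-0.3,0,0,0,0,0,-1],[-0.7,0,0,0,0,0,-1],[0,0,-1,0,0,0,-1],[0,0,-1,0,0,0,-1],[0,0,-1,0,0,0,-1],[-0.5,-1,-1,0,0,0,-1],[0,-1,-1,0,0,0,-1],[0,-1,0,0,0,0,-1],[0,-1,0,0,0,0,-1],[0,-1,0,0,0,0,-1],[0,-1,0,0,0,0,-1],[0,-1,0,0,0,0,-1]])

```text
time_s: 25.28
position: [0.512, 0.044, 0.2034]
tcp_rot: [[0.999, -0.044, 0.002], [-0.044, -0.999, 0.001], [0.002, -0.001, -1.0]]
force: [0.6, 0.6, 0.4]
opening: 0.999
```

Emit:
send_rows(moves=[[0,-1,0,0,0,0,-1],[0,-1,0,0,0,0,-1],[0,-1,0,0,0,0,-1],[0,-1,0,0,0,0,-1],[0,-1,0,0,0,0,-1],[0,-1,0,0,0,0,-1],[0,0,0,0,0,0,-1],[0,0,0,0,0,0,-1]])

```text
time_s: 26.28
position: [0.5182, 0.1924, 0.2032]
tcp_rot: [[0.999, -0.044, 0.0], [-0.044, -0.999, -0.0], [0.0, 0.0, -1.0]]
force: [-0.2, -0.8, -0.3]
opening: 1.003
```

```bash
python3 - <<'E'
from m import *
for t in(0,.05): go([.601,-.136,-.045],t,f'c_{t}.png',W=2.5)
c=cap('top'); measure('top',c,[.602,-.135,-.04],[.601,-.136,-.043],0,draw='c_top.png',W=2.5)
c2=cap('scene')
for n,cc,px in(('top',c,None),('scene',c2,None)):
    R=rz(-.042); D=[]
    for u in(-.035,-.015,.02,.04):
        for v in(-.065,-.03,.03,.065):
            q=proj(cc,[R@np.array([u,v,.083])+[.6015,-.136,0]])[0]; D.append(by_depth(cc,[q])[0])
    D=np.array(D); A=np.c_[D[:,0]-.6015,D[:,1]+.136,np.ones(16)]; print(n,'plane',np.linalg.lstsq(A,D[:,2],rcond=None)[0].round(4))
    for k in['weight','reagent_bottle','conical_flask','beaker','stopper']:
        r=models.landmark_of(n,k); print(k,[np.round(x['point'],1).tolist() for x in r[:2]])
E
```

```text
plate [ 0.6006 -0.1362 -0.0447] [0.1, 0.05, 0.1, 0.05] 0.12 rel [-1.  -0.3] yaw -0.0026 HL [-0.9 -0.3] HR [-1.1 -0.3]
26.325 [0.5182 0.1922 0.2033] [-0.   0.3 -0.9]
plate [ 0.602  -0.1368 -0.0499] [0.31, 0.07, 0.34, 0.08] 0.24 rel [ 0.5 -0.9] yaw -0.0078 HL [ 0.9 -0.9] HR [ 0.1 -0.9]
26.375 [0.5183 0.192  0.2033] [ 0.4 -0.6 -0.5]
top jack [ 0.6027 -0.1356 -0.0332] [0.4, 0.31, 0.21, 0.17] 0.47 plate [ 0.6014 -0.1347 -0.0455] [0.11, 0.13, 0.12, 0.1] 0.17
  rel mm [-1.3  0.9] yaw -0.0123 HL err [-0.7  0.9] HR err [-1.9  0.9]
top plane [ 0.0156 -0.0025  0.0821]
weight [[339.6, 160.0]]
reagent_bottle [[306.2, 174.4]]
conical_flask [[426.8, 175.2]]
beaker [[390.9, 149.0]]
stopper [[414.2, 211.2], [374.1, 185.0]]
scene plane [-0.0084 -0.0062  0.0843]
weight [[334.0, 251.9]]
reagent_bottle [[355.0, 234.7]]
conical_flask [[236.6, 319.2]]
beaker [[295.5, 312.7]]
stopper [[230.4, 272.4]]
```

View pics/c_0.png

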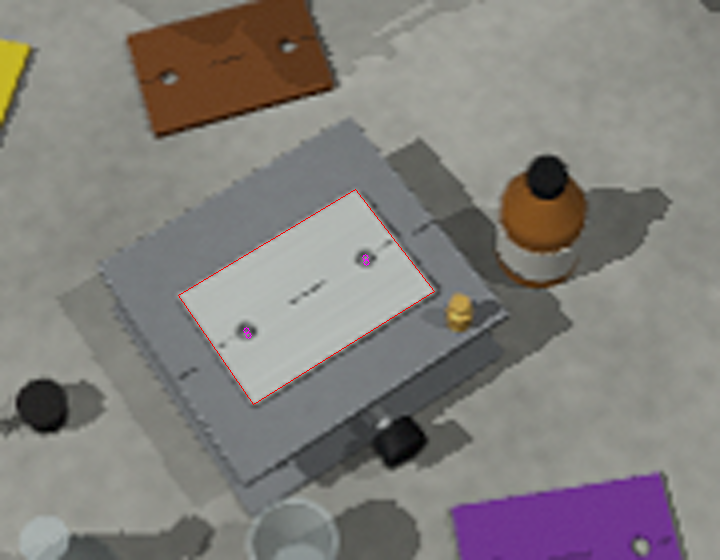

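View pics/c_top.png

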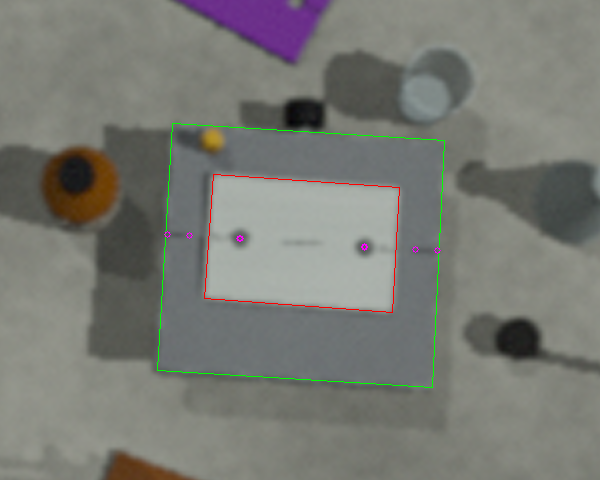

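```bash
python3 - <<'E'
from rig import bot
print(bot.hand_in())
E
```

```text
the job is handed in; nothing more can be done
None
```

The plate is seated over both pins and lying flat on the deck. I handed the job in at about 27 s of the 58 s allowed; no verdict is reported.

I nudged it with the fingertips only. A sideways push came first, then a push on its near edge with both fingers, which squared it up. A second sideways push followed, because squaring it had shifted it about 4 mm. A last push on the near edge made it drop over the pins, after which I moved the arm well clear.

**Hole position:** the last checks put both holes within about 1.2 mm of their pins in the scene camera and within 2 mm in the top camera. The pin tips show inside the holes in the scene view.

**Flatness:** in the scene camera a flat plate fits clearly better than one tilted by 0.05 rad. The depth readings from the two cameras give slopes of about 0.016 and -0.010 rad, which disagree in direction, so I took them as noise.

**Forces and bystanders:** the force readings, taken at the end of each move call, stayed at about 5 N or less. The bottle, flask, beaker, stopper and weight were found again within about 4 pixels of where they started. I did not re-measure the mortar and spatula, but the arm did not work near them.

**Disagreement:** the top camera's fit of the jack's angle is about 0.01 rad off the scene camera's. I trusted the scene fit because its engraved lines matched.

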